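# Set the marked sluice gate with a gauge blade

### The arm

A 6-joint arm with a two-finger parallel gripper is mounted at the origin on the work surface. World frame = base frame: x ahead of the robot, y to its left, z up, the work surface at z = 0. Lengths are in m, angles in rad, forces in N, time in s.
With the tool pointing down it reaches from about 0.25 to 0.85 m from the base axis. Payload 12.5 kg.
Tool frame: the origin (TCP) lies between the finger pads; the fingertips stand 8 mm ahead of it and the grasp point (between the pads) lies 11 mm behind it; z points along the fingers, y is the line along which they close (so a half turn about z gives the same grasp; the last joint's range is limited). The gripper opens to 93 mm and grips with 3 to 60 N. Pads are 15 mm wide; open, the fingers measure 128 mm over their backs; the gripper's body (75 mm by 188 mm) begins 65 mm behind the grasp point.
Start: joints at [1.246, 0.351, 1.652, -0, 1.139, -0.085], TCP at [0.131, 0.534, 0.227] pointing down, gripper open.
Joint ranges: [-2.75, 2.75], [-0.79, 2.1], [0.01, 2.65], [-1.57, 4.71], [0.07, 3.14], [-2.87, 2.87]. Speed limits (rad/s): [2.22, 2.22, 2.79, 3.14, 3.14, 3.14].

### API

Orientations are given as a unit quaternion [w, x, y, z].
In Python, from cell import observe, optics, order gives the robot as it stands.
- The arm moves only by the tool carry_out, never from a script. Its arguments are lists of equal length, an entry for each row: "translation": the shift along the tool's x, y, z each as a share of 25 mm, from -1 to 1, a list of three; "rot": the turn, a rotation vector about the tool's x, y, z each as a share of 0.1 rad, from -1 to 1, a list of three; "jaw": the opening, from 0 (shut) to 1 (fully open). A call has exactly 8 rows; each row shifts and turns the commanded pose from where the row before left it, along the tool's axes as they then stand; what a row does not reach is not made up. A row lasts 1/12 s, in which the tool goes at most 41.7 mm and 7.16 degrees, less where a joint would pass 70% of its speed; a pose out of reach is approached as far as the arm can. A call with a number of a shift or a turn outside -1 to 1 is refused whole. A call with a gripper value outside its range is refused whole. The fingers move at their own pace and stop on an object; "squeeze" is the grip in N (left out, the last holds). Time passes only in rows, so rows that do not move let the fingers close, or fill a call up. It gives the time, the measured TCP pose, the force, the opening and the grip force at its end, in the units of the state.
- observe(): the state, without advancing time (a new reading comes with each control period).
- optics.camera(name): name is "scene" or "top" or "wrist"; returns the picture (420x560x3 uint8, red, green, blue); there is no depth.
- optics.get_calibration(name): a dict with "mtx" (3x3 intrinsics, pixels), "rvec" (rotation vector, rad) and "tvec" (3), from world to camera coordinates, as OpenCV has them. Camera axes: x right, y down, z forward; pixel columns grow to the right and rows downward; lengths in m; the calibration is good to about 2 mm. A picture is of the moment at which its call begins: read the wrist's pose just before it. get_calibration takes no time and is no camera call; for the wrist camera it gives the pose at the moment of the call.
- order.finish_job(): hands the job in; it is judged then, once.
The state is a dict: "clock": time; "qpos": joint angles; "joint_velocities": joint speeds; "joint_efforts": joint torques, N m; "tcp_pos": TCP position; "ee_rot": TCP orientation; "wrist_force": force on the tool from outside, world axes, zero at the start; "wrist_torque": the same for the moment, N m; "grip_width": finger opening in m; "gripper_force": force on a finger pad.
Only numpy, scipy, OpenCV 4.12 (cv2) and the standard library are available. Lean on these libraries where they do the work, as an engineer would, in place of code of your own. Each camera call takes 0.05 s, during which the arm holds its last target. There are 200 camera calls.

### The job

On the yellow sluice rig, set the gate that has the green puck behind it: take the red-handled gauge, slide its blade flat along the deck and squarely under that gate from the robot's side until the front edge of the blade's black band is level with the gate's near face, let go, and then push the gate down until it rests on the blade. Leave the gauge there, and leave the other gate (white puck), the blue gauge, the screwdriver and the wrench as they are.

Things in the scene. Friction and masses are not known exactly. Their poses are not given: they have to be found in the camera images.
- rig: Fixed yellow sluice rig. Origin: underside, in the plane of the gates' near faces, midway between the bays; x downstream (away from the robot), y left. Deck top 20 mm up, x -140 to +110, y -150 to +150 mm, bare before the gates. Two bays 50 mm clear at y +70 (left) and -70 (right); grey piers span x -14 to +26 mm, to 81 mm above the table.
- sill_left (a point): Point on the deck's top under the near face of the left gate, mid-bay; axes as the rig's.
- sill_right (a point): Point on the deck's top under the near face of the right gate, mid-bay; axes as the rig's.
- gate_left (a joint): Height of the left gate's lower edge above the deck (m): 0 shut, 0.030 top of travel. It starts raised by 13 to 24 mm, slides straight up and down, stays where it is left (friction 4 N, weight 1.5 N: about 3 N pushes it down).
- gate_right (a joint): The same for the right gate.
- gate_left_top (a point): Centre of the top of the left gate's black cap (30 x 46 x 14 mm), 110 mm above the table when shut; moves with the gate. Place to push. The gate is an aluminium plate 12 mm thick (rig x 0 to +12 mm), 48 mm wide, 78 mm high.
- gate_right_top (a point): The same for the right gate.
- puck_green: Fixed green puck, 42 mm across and 20 mm high, on the deck 80 mm beyond the gates' near faces, behind the gate that is to be set (left or right bay). Origin: centre of its underside.
- puck_white: Like it, white, behind the gate to be left alone.
- gauge_red: Loose flat gauge, 0.13 to 0.25 kg, flat on the table left or right of the rig. Steel blade 8 mm thick, 30 wide, from x -18 to +125 mm; upright red handle 36 mm long (x), 20 wide (y), from the blade to 58 mm above the underside. Black band across the blade, x +73 to +85 mm. Origin: underside, below the handle's middle; x towards the tip.
- red_mark (a point): Front edge of the red gauge's black band: x +85 mm of the gauge, on its underside; axes as the gauge's.
- red_tip (a point): Tip of the red gauge's blade: x +125 mm of the gauge, on its underside.
- gauge_blue: Loose gauge of the same outline with a blue handle and a blade 14 mm thick; not wanted. Lies on the other side of the rig.
- screwdriver: Screwdriver lying on the table, bystander. Origin: underside of its middle.
- wrench: Wrench lying on the table, bystander.
Mind the look-alikes: they are no part of the job. What is shaped like the gauge_red but orange is not meant.

How it is judged:
By the outcome, as a careful person would: the job done as asked, in the order asked, and still so for the second after the job is handed in, with the robot touching nothing.
It also fails if it takes over 51 s, if anything falls off the work surface, if the arm or the gripper's body presses on something with over 40 N, if the wrist force passes 120 N, or if a joint passes its speed limit or range.

## Working session

There is one attempt and no reset: what is moved stays moved. The work goes in short steps, Python scripts to look and compute and a tool call to move; the robot and the scene stay as the last step left them, time stands still between calls to the robot, and variables do not carry over. Pictures are saved under pics/ and viewed, at most 10 in all, crops included, and the job is handed in when it is done.

Besides the shell and the picture viewer there is one more tool, called after "Call:" in YAML: its name, and indented under it one key for each argument. carry_out: Moves the arm, as the interface text tells. Shift numbers are shares of 25 mm and turn numbers shares of 0.1 rad, none past 1 either way. Its arguments: {"type":"object","properties":{"translation":{"type":"array"},"rot":{"type":"array"},"jaw":{"type":"array"},"squeeze":{"type":"number"}},"required":["translation","rot","jaw"]}

```bash
mkdir -p pics; ls; python3 - <<'E'
from cell import observe, optics, order
import cv2,numpy as np
for n in("scene","top"):
    im=optics.camera(n); cv2.imwrite(f"pics/{n}0.png",im[:,:,::-1]); np.save(f"pics/{n}0.npy",im)
    c=optics.get_calibration(n); print(n,c)
s=observe();print(s)
E
```

```text
pics
scene {'mtx': array([[461.44659816,   0.        , 278.70392321],
       [  0.        , 461.44659816, 208.13458501],
       [  0.        ,   0.        ,   1.        ]]), 'rvec': array([ 1.4622163 ,  1.93275053, -0.9285452 ]), 'tvec': array([ 0.13491633, -0.24082353,  1.53778415])}
top {'mtx': array([[529.10741533,   0.        , 276.99282854],
       [  0.        , 529.10741533, 220.70170729],
       [  0.        ,   0.        ,   1.        ]]), 'rvec': array([ 2.15789162, -2.1975609 ,  0.07952184]), 'tvec': array([0.0418726 , 0.52727113, 1.30953445])}
{'clock': 0.1, 'qpos': array([ 1.24636830e+00,  3.51201647e-01,  1.65233044e+00,  5.65822292e-05,
        1.13908089e+00, -8.46323279e-02]), 'joint_velocities': array([-9.17574497e-04, -4.49049006e-05,  1.40240660e-04, -3.39595884e-05,
       -9.78759084e-04, -2.02480613e-03]), 'joint_efforts': array([ 1.47287599e-03, -4.98026204e+01, -2.85701340e+01,  7.00811204e-02,
        2.39048264e-02, -9.33594151e-05]), 'tcp_pos': array([0.1305157 , 0.53399858, 0.22615596]), 'ee_rot': array([-1.28771234e-04,  1.19622542e-01,  9.92819312e-01, -4.94309769e-04]), 'wrist_force': array([ 0.99166899, -0.086208  , -0.20145696]), 'wrist_torque': array([ 0.00431889, -0.00535636, -0.00723984]), 'gripper_force': 0.0, 'grip_width': 0.09321807777761851}
```

View pics/scene0.png

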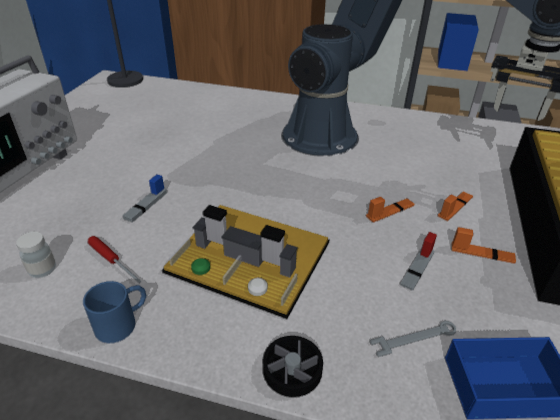

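View pics/top0.png

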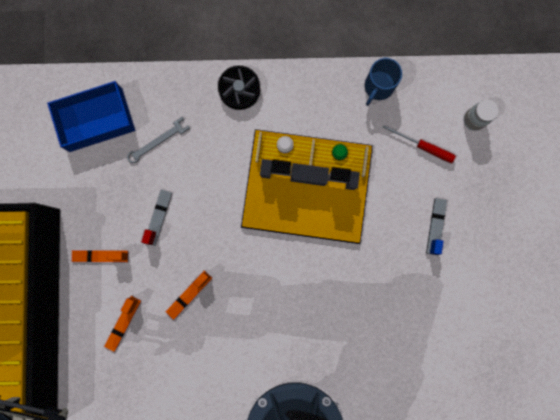

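The scene shows the rig with the green puck at scene (201,266) and top (340,152). It is on the robot's right, so the **right** gate is to be set.

Things that could be taken for the red gauge, by top pixel:
- red-handled grey gauge at (157,217)
- all-orange look-alikes at (100,257), (122,323) and (189,295)
- blue gauge at (437,225)
- red screwdriver at (437,150)

I choose the one at (157,217), with its steel blade and red handle.

```bash
cat > h.py <<'E'
import cv2,numpy as np
from cell import observe,optics,order
from scipy.spatial.transform import Rotation as R
def cal(n):
    c=optics.get_calibration(n); return c["mtx"],cv2.Rodrigues(np.array(c["rvec"]))[0],np.array(c["tvec"]).ravel()
def ray(c,p):
    K,Rm,t=c; d=Rm.T@np.linalg.solve(K,np.array([p[0],p[1],1.])); return -Rm.T@t,d/np.linalg.norm(d)
def onz(c,p,z):
    o,d=ray(c,p); return o+d*(z-o[2])/d[2]
def tri(c1,p1,c2,p2):
    o1,d1=ray(c1,p1);o2,d2=ray(c2,p2)
    s=np.linalg.lstsq(np.c_[d1,-d2],o2-o1,rcond=None)[0]
    a,b=o1+d1*s[0],o2+d2*s[1]; return (a+b)/2,np.linalg.norm(a-b)
def proj(c,P):
    K,Rm,t=c; q=K@(Rm@np.array(P)+t); return q[:2]/q[2]
def hsv(im): return cv2.cvtColor(im,cv2.COLOR_RGB2HSV)
def red(im):
    h=hsv(im); return (((h[...,0]<6)|(h[...,0]>172))&(h[...,1]>150)&(h[...,2]>60)).astype(np.uint8)
def blobs(m,amin=15):
    n,l,s,c=cv2.connectedComponentsWithStats(m); return [(s[i,4],c[i].round(1),s[i,:4],l==i) for i in range(1,n) if s[i,4]>=amin]
E
cat > a.py <<'E'
from h import *
np.set_printoptions(precision=4,suppress=True)
T=np.load("pics/top0.npy");S=np.load("pics/scene0.npy");ct=cal("top");cs=cal("scene")
for n,im in(("top",T),("scene",S)):
    print(n,"red",[(b[0],b[1],b[2]) for b in blobs(red(im))])
    h=hsv(im); g=((h[...,0]>45)&(h[...,0]<85)&(h[...,1]>120)).astype(np.uint8)
    print("green",[(b[0],b[1]) for b in blobs(g)])
    y=((h[...,0]>15)&(h[...,0]<32)&(h[...,1]>150)&(h[...,2]>50)).astype(np.uint8)
    y=cv2.morphologyEx(y,cv2.MORPH_CLOSE,np.ones((5,5)))
    for b in blobs(y,2000): 
        print("yellow",b[0],b[1],b[2]); c=cv2.findContours(b[3].astype(np.uint8),0,1)[0][0]
        print(cv2.approxPolyDP(c,6,True)[:,0].tolist())
        if n=="top" and b[1][0]>200:
            print([onz(ct,p,.02) for p in cv2.boxPoints(cv2.minAreaRect(c))])
cr=np.vstack([cv2.resize(T[180:255,120:200,::-1],None,fx=4,fy=4,interpolation=2)])
c2=cv2.resize(S[225:295,390:470,::-1],(320,300),interpolation=2)
c3=cv2.resize(T[125:195,250:370,::-1],None,fx=4,fy=4,interpolation=2)
o=np.zeros((590,800,3),np.uint8);o[:300,:320]=cr;o[:300,320:640]=c2;o[305:585,:480]=c3
cv2.imwrite("pics/crop1.png",o)
E
python3 a.py
```

```text
top red [(np.int32(324), array([436.2, 151. ]), array([418, 140,  37,  23], dtype=int32)), (np.int32(105), array([146.8, 236.4]), array([142, 230,  11,  14], dtype=int32))]
green [(np.int32(173), array([339.5, 151.7]))]
yellow 9669 [306.3 190. ] [242 130 130 113]
[[256, 130], [242, 226], [359, 242], [371, 146]]
[array([0.5145, 0.1225, 0.02  ]), array([0.7629, 0.0855, 0.02  ]), array([ 0.7153, -0.2143,  0.02  ]), array([ 0.4686, -0.1732,  0.02  ])]
yellow 5035 [ 12.7 304.7] [  0 211  28 202]
[[0, 211], [0, 400], [18, 396], [19, 406], [10, 409], [23, 412], [27, 214]]
scene red [(np.int32(219), array([428.1, 244.3]), array([421, 232,  15,  25], dtype=int32)), (np.int32(327), array([102.2, 248.6]), array([ 88, 236,  31,  27], dtype=int32))]
green [(np.int32(239), array([200.5, 266.2]))]
yellow 5771 [252.9 262.9] [164 206 164 109]
[[164, 267], [286, 314], [327, 238], [219, 206], [227, 227], [283, 229], [285, 245], [297, 246], [292, 275], [264, 261], [242, 262], [223, 283], [234, 259], [214, 242], [197, 247], [194, 235]]
```

View pics/crop1.png

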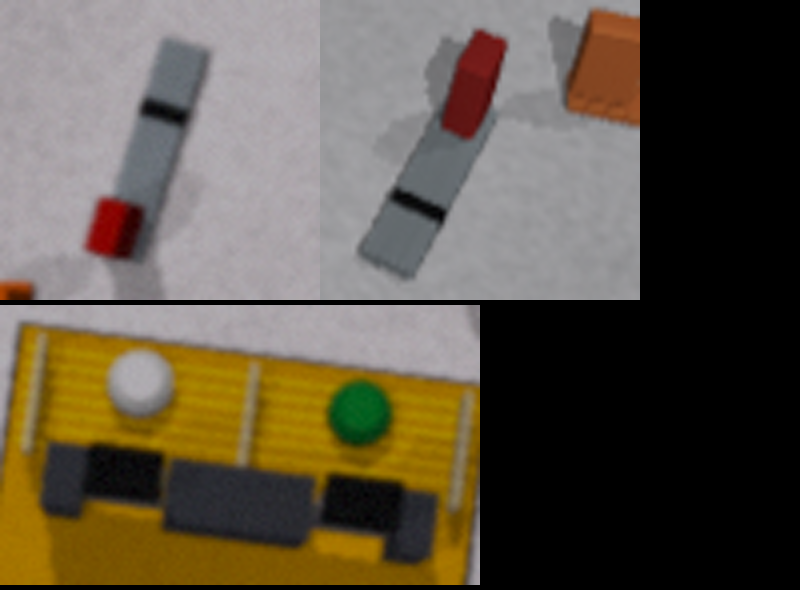

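The crop confirms the choice: grey blade, red handle, and the black band at about (160,208) in the top view. The green puck stands behind the right gate at top (340,152).

```bash
cat > b.py <<'E'
from h import *
np.set_printoptions(precision=4,suppress=True)
T=np.load("pics/top0.npy");ct=cal("top");cs=cal("scene")
# tri handle: top & scene centroid
print("handle centroid",tri(ct,(146.8,236.4),cs,(428.1,244.3)))
h=hsv(T).astype(int);sub=np.zeros(T.shape[:2],np.uint8)
sub[185:245,140:180]=((T[185:245,140:180].astype(int).sum(2)<440)&(h[185:245,140:180,1]<90)&(T[185:245,140:180,0]*1.0<T[185:245,140:180,2]+5))
sub=cv2.morphologyEx(sub,cv2.MORPH_OPEN,np.ones((3,3)))
b=max(blobs(sub),key=lambda b:b[0]);print(b[:3]);r=cv2.minAreaRect(cv2.findContours(b[3].astype(np.uint8),0,1)[0][0])
P=[onz(ct,p,.008) for p in cv2.boxPoints(r)];print(r,P,[np.linalg.norm(P[i]-P[i-1]) for i in range(4)])
for n in [(167,191),(146.8,236.4)]: print(onz(ct,n,.008))
s=observe();q=s["ee_rot"];print("tool axes",R.from_quat(np.r_[q[1:],q[0]]).as_matrix())
c=cal("wrist");print("wrist",-c[1].T@c[2],c[1],c[0][0,0])
E
python3 b.py
```

```text
handle centroid (array([0.4936, 0.3551, 0.0376]), np.float64(0.0016419480418322634))
(np.int32(675), array([160.2, 213.2]), array([149, 189,  24,  56], dtype=int32))
((158.69769287109375, 216.54127502441406), (15.024771690368652, 55.35931396484375), 16.189205169677734) [array([0.4835, 0.3711, 0.008 ]), array([0.6188, 0.3319, 0.008 ]), array([0.6073, 0.295 , 0.008 ]), array([0.4722, 0.3345, 0.008 ])] [np.float64(0.038349186785911524), np.float64(0.1408029596848201), np.float64(0.03865134094840458), np.float64(0.14068164621854712)]
[0.6103 0.3119 0.008 ]
[0.4951 0.3634 0.008 ]
tool axes [[-0.9714  0.2375 -0.0004]
 [ 0.2375  0.9714 -0.001 ]
 [ 0.0001 -0.001  -1.    ]]
wrist [0.057  0.5516 0.3853] [[ 0.2374  0.9714  0.0003]
 [ 0.9345 -0.2285  0.2728]
 [ 0.2651 -0.0645 -0.9621]] 362.6782684083654
```

Call:
carry_out:
  translation:
    - [-1,-0.2,0]
    - [-1,-0.2,0]
    - [-1,-0.2,0]
    - [-1,-0.2,0]
    - [-1,-0.2,0]
    - [-1,-0.2,0]
    - [-1,-0.3,0]
    - [-1,-0.3,0]
  rot:
    - [0,0,0]
    - [0,0,0]
    - [0,0,0]
    - [0,0,0]
    - [0,0,0]
    - [0,0,0]
    - [0,0,0]
    - [0,0,0]
  jaw: [1,1,1,1,1,1,1,1]

```text
clock: 0.77
tcp_pos: [0.3151, 0.4422, 0.2264]
ee_rot: [-0.0, 0.12, 0.993, -0.0]
wrist_force: [-0.7, 0.1, 0.8]
grip_width: 0.0929
gripper_force: 0.0
```

Call:
carry_out:
  translation:
    - [-1,-0.3,0]
    - [-1,-0.3,0]
    - [-1,-0.3,0]
    - [-1,-0.3,0]
    - [-1,-0.3,0]
    - [-1,-0.3,0]
    - [-0.8,0,0]
    - [0,0,0]
  rot:
    - [0,0,0]
    - [0,0,0]
    - [0,0,0]
    - [0,0,0]
    - [0,0,0]
    - [0,0,0]
    - [0,0,0]
    - [0,0,0]
  jaw: [1,1,1,1,1,1,1,1]

```text
clock: 1.43
tcp_pos: [0.4713, 0.3575, 0.2261]
ee_rot: [0.0, 0.121, 0.993, -0.0]
wrist_force: [0.9, 0.0, -0.2]
grip_width: 0.0928
gripper_force: 0.0
```

```bash
python3 - <<'E'
from h import *
s=observe();print(s["clock"],s["tcp_pos"],s["ee_rot"],s["joint_velocities"])
c=cal("wrist");im=optics.camera("wrist");cv2.imwrite("pics/w1.png",im[:,:,::-1]);np.save("pics/w1.npy",im);np.savez("pics/w1c.npz",*c)
E
```

```text
1.4333 [0.47125084 0.35751386 0.22614197] [ 1.68914967e-04  1.20865548e-01  9.92668852e-01 -2.02068165e-04] [ 0.05019571 -0.02576563  0.05137465  0.01381301 -0.00517816  0.04617219]
```

View pics/w1.png

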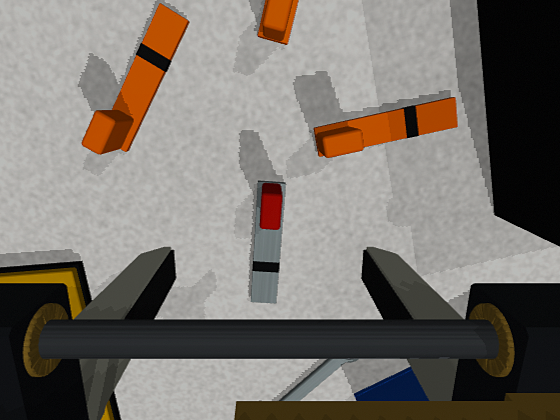

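The wrist view shows the red gauge: handle at (271,205), band at (265,267), tip at (263,303).

```bash
cat > c.py <<'E'
from h import *
np.set_printoptions(precision=4,suppress=True)
im=np.load("pics/w1.npy");z=np.load("pics/w1c.npz");c=tuple(z[k] for k in z.files);ct=cal("top");T=np.load("pics/top0.npy");cs=cal("scene");S=np.load("pics/scene0.npy")
# black band
def band(im,x0,y0,x1,y1,t=130):
    m=np.zeros(im.shape[:2],np.uint8);m[y0:y1,x0:x1]=im[y0:y1,x0:x1].astype(int).sum(2)<t
    b=max(blobs(m,5),key=lambda b:b[0]);return b[1],cv2.minAreaRect(cv2.findContours(b[3].astype(np.uint8),0,1)[0][0]),b[0]
bw=band(im,245,255,290,280);bt=band(T,150,200,172,215,200);bs=band(S,405,260,430,285,200);print(bw,bt,bs)
print("band tri wrist/top",tri(c,bw[0],ct,bt[0]),"top/scene",tri(ct,bt[0],cs,bs[0]),"onz",onz(c,bw[0],.008))
# blade: not-floor grey-blue
f=im.astype(int);roi=np.zeros(im.shape[:2],np.uint8)
m=((f[...,2]-f[...,0])>4)|(f.sum(2)<130)
roi[178:306,245:290]=m[178:306,245:290]; roi=roi|0
rd=red(im);rd[:170]=0;rd[240:]=0
u=cv2.morphologyEx(((roi>0)|(rd>0)).astype(np.uint8),cv2.MORPH_OPEN,np.ones((3,3)))
b=max(blobs(u),key=lambda b:b[0]);r=cv2.minAreaRect(cv2.findContours(b[3].astype(np.uint8),0,1)[0][0]);print(r,b[2])
for p in cv2.boxPoints(r):print("blade corner",p,onz(c,p,.008))
# side edges per row -> line fits on z=.008
L=[];Rr=[]
for y in list(range(238,259))+list(range(276,298)):
    xs=np.where(b[3][y])[0];L.append(onz(c,(xs.min()-.5,y),.008)[:2]);Rr.append(onz(c,(xs.max()+.5,y),.008)[:2])
for e in(L,Rr):
    v=cv2.fitLine(np.array(e,np.float32),cv2.DIST_HUBER,0,.01,.01).ravel();print("edge",v,np.arctan(v[1]/v[0]))
rb=max(blobs(rd),key=lambda b:b[0]);print("red",rb[:3])
h=hsv(im);print("V along col",h[182:232:3,271,2])
E
python3 c.py
```

```text
(array([265.2, 266.3]), ((265.1965026855469, 266.3560485839844), (26.01174545288086, 9.543877601623535), 3.5763344764709473), np.int32(249)) (array([161. , 207.7]), ((160.79998779296875, 207.60000610351562), (11.384199142456055, 4.427187919616699), 18.43494987487793), np.int32(53)) (array([414.2, 272.4]), ((414.1551513671875, 272.362060546875), (13.92715072631836, 3.5282113552093506), 21.801406860351562), np.int32(51))
band tri wrist/top (array([0.5688, 0.3291, 0.0025]), np.float64(0.0015692760489177074)) top/scene (array([0.5673, 0.3289, 0.0107]), np.float64(0.004216031443687682)) onz [0.567  0.3303 0.008 ]
((267.3190612792969, 241.89495849609375), (26.94742202758789, 120.88912200927734), 3.5763344764709473) [251 181  34 122]
blade corner [250.1012 301.3813] [0.606  0.3024 0.008 ]
blade corner [257.642  180.7276] [0.4694 0.3464 0.008 ]
blade corner [284.537  182.4086] [0.478  0.3736 0.008 ]
blade corner [276.9961 303.0623] [0.6157 0.3323 0.008 ]
edge [ 0.9514 -0.3081  0.5654  0.3156] -0.31316203
edge [ 0.9537 -0.3008  0.5804  0.342 ] -0.30549797
red (np.int32(845), array([270.6, 207.6]), array([260, 183,  22,  47], dtype=int32))
V along col [ 65  60  62  62 103 140 141 140 141 140 141 142 142 141 142 146 133]
```

Call:
carry_out:
  translation:
    - [-0.8,0.1,0]
    - [0,0,0.8]
    - [0,0,1]
    - [0,0,1]
    - [0,0,1]
    - [0,0,0.7]
    - [0,0,0]
    - [0,0,0]
  rot:
    - [0,0,0.67]
    - [0,0,0]
    - [0,0,0]
    - [0,0,0]
    - [0,0,0]
    - [0,0,0]
    - [0,0,0]
    - [0,0,0]
  jaw: [0.7,0.7,0.7,0.7,0.7,0.7,0.7,0.7]
  squeeze: 40

```text
clock: 2.15
tcp_pos: [0.4877, 0.3569, 0.1139]
ee_rot: [-0.001, 0.152, 0.988, -0.001]
wrist_force: [0.2, 0.5, 0.1]
grip_width: 0.0651
gripper_force: 0.0
```

```bash
python3 - <<'E'
from h import *
np.set_printoptions(precision=4,suppress=True)
s=observe();print(s["clock"],s["tcp_pos"],s["ee_rot"])
c=cal("wrist");im=optics.camera("wrist");cv2.imwrite("pics/w2.png",im[:,:,::-1]);np.save("pics/w2.npy",im)
z=np.load("pics/w1c.npz");c1=tuple(z[k] for k in z.files);im1=np.load("pics/w1.npy")
def top(im):
    m=((red(im)>0)&(hsv(im)[...,2]>120)).astype(np.uint8); b=max(blobs(m),key=lambda b:b[0]);return b[:3],cv2.boxPoints(cv2.minAreaRect(cv2.findContours(b[3].astype(np.uint8),0,1)[0][0]))
a,A=top(im1);b,B=top(im);print(a,A.tolist(),b,B.tolist())
print("tri top face?",tri(c1,a[1],c,b[1]))
for p in B: print(onz(c,p,.058))
for p in A: print(onz(c1,p,.058))
E
```

```text
2.15 [0.4877 0.3569 0.1139] [-0.0007  0.1525  0.9883 -0.0005]
(np.int32(603), array([270.9, 212. ]), array([261, 195,  21,  35], dtype=int32)) [[260.7157897949219, 227.97967529296875], [263.0914001464844, 194.72079467773438], [281.2842712402344, 196.02029418945312], [278.9086608886719, 229.2791748046875]] (np.int32(1389), array([267.5, 237.4]), array([254, 213,  28,  50], dtype=int32)) [[254.0, 213.0], [281.0, 213.0], [281.0, 262.0], [254.0, 262.0]]
tri top face? (array([0.493 , 0.3546, 0.0539]), np.float64(0.0002287486374252852))
[0.4737 0.3518 0.058 ]
[0.4787 0.3677 0.058 ]
[0.5101 0.3581 0.058 ]
[0.5049 0.3416 0.058 ]
[0.505  0.3417 0.058 ]
[0.4739 0.3519 0.058 ]
[0.4792 0.368  0.058 ]
[0.5104 0.3582 0.058 ]
```

Call:
carry_out:
  translation:
    - [-0.19,0,0.5]
    - [0,0,1]
    - [0,0,1]
    - [0,0,0.8]
    - [0,0,0.26]
    - [0,0,0]
    - [0,0,0]
    - [0,0,0]
  rot:
    - [0,0,0]
    - [0,0,0]
    - [0,0,0]
    - [0,0,0]
    - [0,0,0]
    - [0,0,0]
    - [0,0,0]
    - [0,0,0]
  jaw: [0.7,0.7,0.7,0.7,0.7,0.7,0.1,0]
  squeeze: 40

```text
clock: 2.87
tcp_pos: [0.4941, 0.3557, 0.0266]
ee_rot: [0.001, 0.153, 0.988, 0.001]
wrist_force: [-0.4, -1.5, -0.6]
grip_width: 0.0559
gripper_force: 0.0
```

Call:
carry_out:
  translation:
    - [0,0,0]
    - [0,0,0]
    - [0,0,0]
    - [0,0,0]
    - [0,0,0]
    - [0,0,0]
    - [0,0,0]
    - [0,0,0]
  rot:
    - [0,0,0]
    - [0,0,0]
    - [0,0,0]
    - [0,0,0]
    - [0,0,0]
    - [0,0,0]
    - [0,0,0]
    - [0,0,0]
  jaw: [0,0,0,0,0,0,0,0]
  squeeze: 40

```text
clock: 3.53
tcp_pos: [0.4932, 0.3552, 0.0253]
ee_rot: [0.0, 0.153, 0.988, 0.0]
wrist_force: [-0.7, -1.0, 3.0]
grip_width: 0.0196
gripper_force: 40.0
```

Call:
carry_out:
  translation:
    - [0,0,-1]
    - [0,0,-1]
    - [0,0,-0.6]
    - [-0.26,-0.96,0]
    - [-0.26,-0.96,0]
    - [-0.26,-0.96,0]
    - [-0.26,-0.96,0]
    - [-0.26,-0.96,0]
  rot:
    - [0,0,0]
    - [0,0,0]
    - [0,0,0]
    - [0,0,0]
    - [0,0,0]
    - [0,0,0]
    - [0,0,0]
    - [0,0,0]
  jaw: [0,0,0,0,0,0,0,0]

```text
clock: 4.2
tcp_pos: [0.4875, 0.2299, 0.0899]
ee_rot: [-0.0, 0.153, 0.988, -0.0]
wrist_force: [1.0, 0.4, -1.0]
grip_width: 0.0197
gripper_force: 40.0
```

Call:
carry_out:
  translation:
    - [-0.26,-0.96,0]
    - [-0.26,-0.96,0]
    - [-0.26,-0.96,0]
    - [-0.26,-0.96,0]
    - [-0.26,-0.96,0]
    - [-0.26,-0.96,0]
    - [-0.26,-0.96,0]
    - [-0.26,-0.96,0]
  rot:
    - [0,0,0]
    - [0,0,0]
    - [0,0,0]
    - [0,0,0]
    - [0,0,0]
    - [0,0,0]
    - [0,0,0]
    - [0,0,0]
  jaw: [0,0,0,0,0,0,0,0]

```text
clock: 4.87
tcp_pos: [0.4792, 0.0311, 0.09]
ee_rot: [-0.0, 0.153, 0.988, 0.0]
wrist_force: [0.2, 0.6, -1.4]
grip_width: 0.0199
gripper_force: 40.0
```

Call:
carry_out:
  translation:
    - [-0.26,-0.96,0]
    - [-0.26,-0.96,0]
    - [-0.26,-0.96,0]
    - [-0.26,-0.96,0]
    - [0,0,0]
    - [0,0,0]
    - [0,0,0]
    - [0,0,0]
  rot:
    - [0,0,0]
    - [0,0,0]
    - [0,0,0]
    - [0,0,0]
    - [0,0,-0.75]
    - [0,0,-0.75]
    - [0,0,0]
    - [0,0,0]
  jaw: [0,0,0,0,0,0,0,0]

```text
clock: 5.53
tcp_pos: [0.4752, -0.0671, 0.09]
ee_rot: [-0.0, 0.079, 0.997, 0.0]
wrist_force: [-0.4, 0.4, -1.6]
grip_width: 0.02
gripper_force: 40.0
```

```bash
python3 - <<'E'
from h import *
np.set_printoptions(precision=4,suppress=True)
s=observe();print(s["clock"],s["tcp_pos"],s["ee_rot"],2*np.arctan(s["ee_rot"][1]/s["ee_rot"][2]),s["wrist_force"])
a=optics.camera("wrist");b=optics.camera("top");
np.save("pics/w3.npy",a);np.save("pics/t3.npy",b);c=cal("wrist");np.savez("pics/w3c.npz",*c)
o=np.zeros((420,800,3),np.uint8);o[:,:560]=a[:,:,::-1];o[:360,560:]=cv2.resize(b[130:250,240:320,::-1],(240,360));cv2.imwrite("pics/v3.png",o)
E
```

```text
5.5333 [ 0.4752 -0.0671  0.09  ] [-0.0001  0.0795  0.9968  0.    ] 0.15911439745527195 [-0.4064  0.3866 -1.593 ]
```

View pics/v3.png

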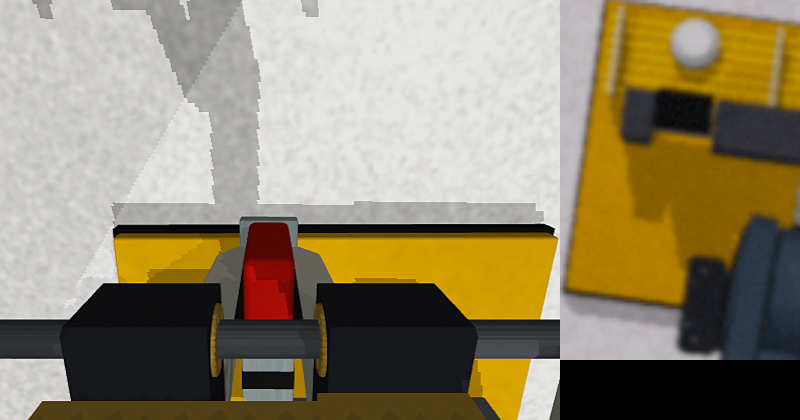

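```bash
python3 - <<'E'
from h import *
np.set_printoptions(precision=4,suppress=True)
im=np.load("pics/w3.npy");z=np.load("pics/w3c.npz");c=tuple(z[k] for k in z.files)
h=hsv(im);y=((h[...,0]>15)&(h[...,0]<32)&(h[...,1]>150)&(h[...,2]>50))
E=[]
for x in list(range(122,200))+list(range(335,545)):
    r=np.where(y[200:300,x])[0]
    if len(r): E.append(onz(c,(x,200+r.min()-.5),.02)[:2])
v=cv2.fitLine(np.array(E,np.float32),cv2.DIST_HUBER,0,.01,.01).ravel();d=v[:2]*np.sign(v[1]);print("front edge",v,"rig yaw",np.arctan2(-d[0],d[1]),len(E))
nrm=np.array([d[1],-d[0]])
def side(rows,right):
    P=[]
    for r in rows:
        k=np.where(y[r])[0];k=k[k>300] if right else k[k<300]
        P.append(onz(c,((k.max()+.5) if right else (k.min()-.5),r),.02)[:2])
    return np.median([(p-v[2:])@d for p in P])
a,b=side(range(242,300),1),side(range(242,275),0);print("width",a-b)
o=v[2:]+d*(a+b)/2+.14*nrm;print("origin",o,"sillR",o-.07*d,"x axis",nrm)
# gauge: blade rear edge & handle edges
for p in((241,217),(298,217)):print("rear",onz(c,p,.0727))
f=im.astype(int);m=(f[...,2]>f[...,0]-3)&(f.sum(2)>130)
print("mask row 385 dark band cols",np.where(f[381,225:310].sum(1)<100)[0]+225)
for p in((243,381),(294,381)):print("band ends",onz(c,p,.0727))
E
```

```text
front edge [ 0.1583  0.9874  0.4886 -0.0219] rig yaw -0.15896209 288
width 0.29944303796809046
origin [ 0.6266 -0.0456] sillR [ 0.6155 -0.1147] x axis [ 0.9874 -0.1583]
rear [ 0.4522 -0.0775  0.0727]
rear [ 0.4568 -0.0488  0.0727]
mask row 385 dark band cols [242 243 244 245 246 247 248 249 250 251 252 253 254 255 256 257 258 259
 260 261 262 263 264 265 266 267 268 269 270 271 272 273 274 275 276 277
 278 279 280 281 282 283 284 285 286 287 288 289 290 291 292 293]
band ends [ 0.5511 -0.0942  0.0727]
band ends [ 0.5558 -0.0648  0.0727]
```

Call:
carry_out:
  translation:
    - [0,-0.5,0]
    - [0,-0.5,0]
    - [0,0,0.6]
    - [0,0,0.6]
    - [0,0,0.4]
    - [0,0,0.1]
    - [0,0,0]
    - [0,0,0]
  rot:
    - [0,0,0]
    - [0,0,0]
    - [0,0,0]
    - [0,0,0]
    - [0,0,0]
    - [0,0,0]
    - [0,0,0]
    - [0,0,0]
  jaw: [0,0,0,0,0,0,0,0]

```text
clock: 6.3
tcp_pos: [0.4716, -0.0917, 0.048]
ee_rot: [0.0, 0.078, 0.997, -0.0]
wrist_force: [-0.9, -1.1, -0.0]
grip_width: 0.0197
gripper_force: 40.0
```

Call:
carry_out:
  translation:
    - [0,0,0.03]
    - [0,0,0.02]
    - [0,0,0.02]
    - [0,0,0.02]
    - [0,0,0]
    - [0,0,0]
    - [0,0,0]
    - [0,0,0]
  rot:
    - [0,0,0]
    - [0,0,0]
    - [0,0,0]
    - [0,0,0]
    - [0,0,0]
    - [0,0,0]
    - [0,0,0]
    - [0,0,0]
  jaw: [0,0,0,0,0,0,0,0]

```text
clock: 6.97
tcp_pos: [0.4714, -0.0918, 0.0454]
ee_rot: [-0.0, 0.078, 0.997, -0.0]
wrist_force: [0.4, 0.0, -1.5]
grip_width: 0.0196
gripper_force: 40.0
```

Call:
carry_out:
  translation:
    - [0,0,0.02]
    - [0,0,0]
    - [0,0,0.02]
    - [0,0,0]
    - [0,0,0.02]
    - [0,0,0]
    - [0,0,0]
    - [0,0,0]
  rot:
    - [0,0,0]
    - [0,0,0]
    - [0,0,0]
    - [0,0,0]
    - [0,0,0]
    - [0,0,0]
    - [0,0,0]
    - [0,0,0]
  jaw: [0,0,0,0,0,0,0,0]

```text
clock: 7.63
tcp_pos: [0.4715, -0.0919, 0.0452]
ee_rot: [0.0, 0.078, 0.997, -0.0]
wrist_force: [-7.9, 2.2, 22.5]
grip_width: 0.0196
gripper_force: 40.0
```

Call:
carry_out:
  translation:
    - [0,0,-0.05]
    - [0,0,0]
    - [-0.25,0,0]
    - [-0.25,0,0]
    - [-0.25,0,0]
    - [-0.25,0,0]
    - [-0.25,0,0]
    - [-0.25,0,0]
  rot:
    - [0,0,0]
    - [0,0,0]
    - [0,0,0]
    - [0,0,0]
    - [0,0,0]
    - [0,0,0]
    - [0,0,0]
    - [0,0,0]
  jaw: [0,0,0,0,0,0,0,0]

```text
clock: 8.3
tcp_pos: [0.5088, -0.0977, 0.0452]
ee_rot: [-0.0, 0.078, 0.997, 0.0]
wrist_force: [-4.8, 0.7, 6.4]
grip_width: 0.0195
gripper_force: 40.0
```

Call:
carry_out:
  translation:
    - [-0.25,0,0]
    - [-0.25,0,0]
    - [-0.1,0,0]
    - [0,0,0]
    - [0,0,0]
    - [0,0,0]
    - [0,0,0]
    - [0,0,0]
  rot:
    - [0,0,0]
    - [0,0,0]
    - [0,0,0]
    - [0,0,0]
    - [0,0,0]
    - [0,0,0]
    - [0,0,0]
    - [0,0,0]
  jaw: [0,0,0,0,0,0,0,0]

```text
clock: 8.97
tcp_pos: [0.5236, -0.1001, 0.0453]
ee_rot: [0.0, 0.078, 0.997, -0.0]
wrist_force: [2.0, -1.2, 2.7]
grip_width: 0.02
gripper_force: 40.0
```

```bash
python3 - <<'E'
from h import *
np.set_printoptions(precision=4,suppress=True)
s=observe();print(s["clock"],s["tcp_pos"],2*np.arctan(s["ee_rot"][1]/s["ee_rot"][2]),s["wrist_force"])
e=np.array([.9874,-.1583]);y=np.array([.1583,.9874]);d=s["tcp_pos"][:2]-[.6155,-.1147];print("rig-frame TCP rel sill",d@e,d@y,"target",-.0837)
E
```

```text
8.9667 [ 0.5236 -0.1001  0.0453] 0.15687193318138687 [ 2.0352 -1.2433  2.6943]
rig-frame TCP rel sill -0.0930662000257959 -0.00016596674769076697 target -0.0837
```

Call:
carry_out:
  translation:
    - [0,0,0]
    - [0,0,0]
    - [0,0,0]
    - [0,0,0]
    - [0,0,-0.4]
    - [0,0,-1]
    - [0,0,-1]
    - [0,0,-1]
  rot:
    - [0,0,0]
    - [0,0,0]
    - [0,0,0]
    - [0,0,0]
    - [0,0,0]
    - [0,0,0]
    - [0,0,0]
    - [0,0,0]
  jaw: [0.45,0.45,0.45,0.45,0.45,0.45,0.45,0.45]

```text
clock: 9.63
tcp_pos: [0.523, -0.0999, 0.1317]
ee_rot: [-0.0, 0.078, 0.997, 0.0]
wrist_force: [0.3, -0.2, 0.4]
grip_width: 0.0417
gripper_force: 0.0
```

Call:
carry_out:
  translation:
    - [0,0,-1]
    - [0,0,-1]
    - [0,0,-1]
    - [0,0,-1]
    - [0,0,0]
    - [0,0,0]
    - [0,0,0]
    - [0,0,0]
  rot:
    - [0,0,0]
    - [0,0,0]
    - [0,0,0]
    - [0,0,0]
    - [0,0,0]
    - [0,0,0]
    - [0,0,0]
    - [0,0,0]
  jaw: [1,1,1,1,1,1,1,1]

```text
clock: 10.3
tcp_pos: [0.5227, -0.0999, 0.2292]
ee_rot: [-0.001, 0.078, 0.997, 0.0]
wrist_force: [-1.6, -0.3, -0.5]
grip_width: 0.0899
gripper_force: 0.0
```

```bash
python3 - <<'E'
from h import *
s=observe();print(s["clock"],s["tcp_pos"],s["joint_velocities"].round(3))
c=cal("wrist");a=optics.camera("wrist");np.save("pics/w4.npy",a);np.savez("pics/w4c.npz",*c)
b=optics.camera("top");np.save("pics/t4.npy",b)
o=np.zeros((420,800,3),np.uint8);o[:,:560]=a[:,:,::-1];o[:360,560:]=cv2.resize(b[130:250,290:370,::-1],(240,360));cv2.imwrite("pics/v4.png",o)
E
```

```text
10.3 [ 0.52267728 -0.09985999  0.22921761] [-0.002  0.005 -0.002  0.     0.     0.002]
```

View pics/v4.png

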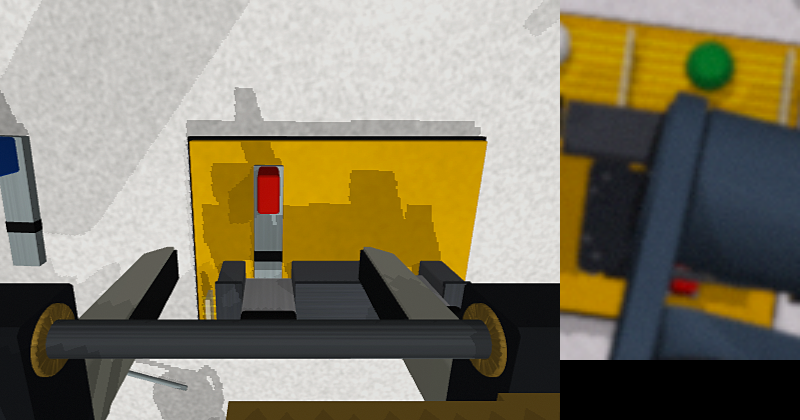

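The wrist view shows the gauge flat on the deck: handle at (268,190), band at about row 256. The blade enters the right bay under the gate edge at about row 278, centred at column 268.

```bash
cat > m.py <<'E'
from h import *
import sys
np.set_printoptions(precision=4,suppress=True)
k=sys.argv[1];im=np.load(f"pics/w{k}.npy");z=np.load(f"pics/w{k}c.npz");c=tuple(z[q] for q in z.files)
h=hsv(im);y=((h[...,0]>15)&(h[...,0]<32)&(h[...,1]>150)&(h[...,2]>50));f=im.astype(int)
E=[]
for x in range(200,480):
    r=np.where(y[100:,x])[0]
    if len(r) and not 245<x<292: E.append(onz(c,(x,100+r.min()-.5),.02)[:2])
v=cv2.fitLine(np.array(E,np.float32),cv2.DIST_HUBER,0,.01,.01).ravel();d=v[:2]*np.sign(v[1]);n=np.array([d[1],-d[0]])
P=[[],[]]
for r in range(150,230):
    q=np.where(y[r])[0];P[0].append((onz(c,(q.max()+.5,r),.02)[:2]-v[2:])@d);P[1].append((onz(c,(q.min()-.5,r),.02)[:2]-v[2:])@d)
a,b=np.median(P[0]),np.median(P[1]);o=v[2:]+d*(a+b)/2+.14*n
print("yaw",np.arctan2(-d[0],d[1]),"width",a-b,"origin",o)
rig=lambda p:np.array([(p[:2]-o)@n,(p[:2]-o)@d])
for x in(262,268,274): print("col",x,[(r,int(f[r,x].sum())) for r in range(246,284)])
b=((f.sum(2)<110)).astype(np.uint8);m=np.zeros_like(b);m[240:276,250:290]=b[240:276,250:290]
B=max(blobs(m),key=lambda q:q[0]);R_=cv2.minAreaRect(cv2.findContours(B[3].astype(np.uint8),0,1)[0][0]);print("band",B[1],R_, "rig",rig(onz(c,B[1],.028)))
e=B[2];print("front edge rig",rig(onz(c,(B[1][0],e[1]+e[3]-.5),.028)),"rear",rig(onz(c,(B[1][0],e[1]-.5),.028)))
print("pier top edge (col 230,330,430):",[(x,[int(t) for t in f[255:275,x].sum(1)]) for x in(230,330)])
np.savez("pics/rig.npz",o=o,n=n,d=d)
E
python3 m.py 4
```

```text
yaw -0.15681084 width 0.29970788859424896 origin [ 0.6289 -0.0463]
col 262 [(246, 330), (247, 329), (248, 332), (249, 338), (250, 375), (251, 41), (252, 15), (253, 30), (254, 35), (255, 38), (256, 32), (257, 35), (258, 33), (259, 28), (260, 5), (261, 154), (262, 347), (263, 334), (264, 326), (265, 327), (266, 324), (267, 327), (268, 319), (269, 304), (270, 459), (271, 451), (272, 444), (273, 442), (274, 443), (275, 444), (276, 449), (277, 465), (278, 348), (279, 256), (280, 263), (281, 265), (282, 269), (283, 269)]
col 268 [(246, 324), (247, 319), (248, 324), (249, 328), (250, 368), (251, 36), (252, 21), (253, 26), (254, 35), (255, 36), (256, 35), (257, 34), (258, 28), (259, 27), (260, 4), (261, 150), (262, 344), (263, 330), (264, 324), (265, 320), (266, 321), (267, 323), (268, 320), (269, 301), (270, 454), (271, 448), (272, 446), (273, 446), (274, 443), (275, 442), (276, 446), (277, 466), (278, 346), (279, 253), (280, 263), (281, 263), (282, 265), (283, 267)]
col 274 [(246, 315), (247, 320), (248, 320), (249, 329), (250, 365), (251, 38), (252, 16), (253, 34), (254, 36), (255, 38), (256, 34), (257, 35), (258, 33), (259, 26), (260, 7), (261, 148), (262, 343), (263, 324), (264, 318), (265, 319), (266, 317), (267, 317), (268, 317), (269, 295), (270, 446), (271, 442), (272, 439), (273, 439), (274, 438), (275, 445), (276, 389), (277, 444), (278, 345), (279, 256), (280, 262), (281, 265), (282, 264), (283, 268)]
band [267.5 255.5] ((267.5, 256.0), (10.0, 27.0), 90.0) rig [-0.0181 -0.0703]
front edge rig [-0.0112 -0.0703] rear [-0.0239 -0.0703]
pier top edge (col 230,330,430): [(230, [283, 284, 286, 286, 298, 255, 136, 136, 139, 140, 137, 138, 141, 139, 140, 142, 141, 142, 143, 141]), (330, [283, 285, 284, 288, 298, 254, 138, 138, 139, 140, 141, 141, 141, 139, 142, 140, 141, 144, 143, 143])]
```

```bash
cat > m2.py <<'E'
from h import *
np.set_printoptions(precision=4,suppress=True)
z=np.load("pics/w4c.npz");c=tuple(z[q] for q in z.files);g=np.load("pics/rig.npz");o,n,d=g["o"],g["n"],g["d"]
rig=lambda p:np.array([(p[:2]-o)@n,(p[:2]-o)@d,p[2]])
f=np.load("pics/w4.npy").astype(int)
print("pier base (expect -14)",[rig(onz(c,(x,259.8),.02)) for x in(230,330)])
s=f[262:300,330].sum(1);print("pier face->top",s.tolist())
def onx(p,X):
    O,D=ray(c,p);t=(X-(O[:2]-o)@n)/(D[:2]@n);return rig(O+D*t)
print("gate bottom edge on x=0",onx((268,277.6),0),"cap lower edge",[int(v) for v in f[300:318,268].sum(1)])
print("pier top row on x=-14 (expect z .081)",[(r,onx((330,r),-.014)[2]) for r in range(280,287)])
w=np.load("pics/w1c.npz")
E
python3 m2.py
```

```text
pier base (expect -14) [array([-0.0096, -0.1115,  0.02  ]), array([-0.0096, -0.0016,  0.02  ])]
pier face->top [138, 139, 140, 141, 141, 141, 139, 142, 140, 141, 144, 143, 143, 143, 143, 145, 143, 148, 145, 93, 72, 93, 198, 192, 196, 189, 186, 186, 201, 190, 175, 188, 188, 187, 191, 198, 187, 185]
gate bottom edge on x=0 [-0.     -0.0698  0.0438] cap lower edge [275, 280, 280, 281, 280, 280, 279, 282, 288, 266, 204, 18, 16, 18, 23, 18, 24, 28]
pier top row on x=-14 (expect z .081) [(280, np.float64(0.07691478262017515)), (281, np.float64(0.07895359336828983)), (282, np.float64(0.08096918751262994)), (283, np.float64(0.0829619593706577)), (284, np.float64(0.08493229438050359)), (285, np.float64(0.08688056934950139)), (286, np.float64(0.08880715269442024))]
```

```bash
cat >> m2.py <<'E'
print("----")
print("rear rows col 260:",[(r,f[r,258].tolist()) for r in range(160,172)])
print("shadow before pier:",f[254:262,330].tolist())
T=np.load("pics/top0.npy").astype(int)
# top view: profile along rig x through the middle pier
ct=cal("top");o2=np.array([.6299,-.0469]);n2=np.array([.988,-.1534]);d2=np.array([.1534,.988])
for yy in(-.02,0,.02):
  L=[]
  for X in np.arange(-.155,.03,.002):
    p=proj(ct,np.r_[o2+n2*X+d2*yy,.02]);L.append((round(X*1000),int(cv2.getRectSubPix(T.astype(np.float32),(1,1),p.astype(np.float32)).sum())))
  print(yy,L[:12],L[50:])
E
python3 m2.py | sed -n '/----/,$p'
```

```text
----
rear rows col 260: [(160, [159, 119, 0]), (161, [159, 115, 0]), (162, [160, 115, 0]), (163, [164, 120, 0]), (164, [141, 105, 2]), (165, [46, 53, 64]), (166, [115, 129, 134]), (167, [109, 118, 119]), (168, [102, 109, 111]), (169, [91, 75, 75]), (170, [81, 64, 64]), (171, [76, 38, 37])]
shadow before pier: [[163, 121, 0], [163, 120, 0], [164, 121, 0], [164, 120, 0], [166, 122, 0], [173, 125, 0], [145, 109, 0], [43, 42, 53]]
-0.02 [(-155, 375), (-153, 370), (-151, 363), (-149, 359), (-147, 351), (-145, 330), (-143, 272), (-141, 178), (-139, 163), (-137, 204), (-135, 262), (-133, 273)] [(-55, 211), (-53, 211), (-51, 212), (-49, 210), (-47, 213), (-45, 213), (-43, 212), (-41, 217), (-39, 218), (-37, 217), (-35, 216), (-33, 214), (-31, 218), (-29, 213), (-27, 209), (-25, 210), (-23, 212), (-21, 214), (-19, 214), (-17, 213), (-15, 212), (-13, 209), (-11, 189), (-9, 156), (-7, 121), (-5, 95), (-3, 107), (-1, 118), (1, 128), (3, 137), (5, 129), (7, 136), (9, 135), (11, 130), (13, 135), (15, 127), (17, 124), (19, 128), (21, 138), (23, 134), (25, 133), (27, 128), (29, 120)]
0 [(-155, 413),
[... 585 characters left out ...]
34), (23, 129), (25, 131), (27, 135), (29, 136)]
0.02 [(-155, 387), (-153, 379), (-151, 375), (-149, 377), (-147, 364), (-145, 335), (-143, 280), (-141, 169), (-139, 167), (-137, 212), (-135, 261), (-133, 279)] [(-55, 206), (-53, 207), (-51, 210), (-49, 210), (-47, 207), (-45, 209), (-43, 209), (-41, 207), (-39, 207), (-37, 206), (-35, 207), (-33, 210), (-31, 210), (-29, 210), (-27, 210), (-25, 208), (-23, 206), (-21, 208), (-19, 210), (-17, 212), (-15, 213), (-13, 201), (-11, 178), (-9, 147), (-7, 117), (-5, 96), (-3, 99), (-1, 114), (1, 121), (3, 124), (5, 134), (7, 134), (9, 132), (11, 131), (13, 133), (15, 132), (17, 135), (19, 138), (21, 137), (23, 132), (25, 137), (27, 137), (29, 137)]
```

```bash
cat > m3.py <<'E'
exec(open("m2.py").read().split("print(\"pier base")[0])
R_=lambda r,zz,x=268:rig(onz(c,(x,r),zz))[0]
rear,bf,bb,pier,front=R_(164.5,.028),R_(261.1,.028),R_(250.5,.028),R_(260.3,.02,330),R_(140,.02,330)
print("rear",rear,"band",bb,bf,"len(103)",bf-rear,"pier(-14)",pier,"band front corrected by pier",bf-pier-.014)
m=(f[...,0]>100)&(f[...,2]<30);print("front yellow row",np.where(m[:,330])[0].min())
O,D=ray(c,(268,261.1));print("cam height",O[2],"gate plane offset: remaining",-(bf-pier-.014))
# gate width at lower edge & blade width for scale
print("blade width", [np.linalg.norm(onz(c,(a,240),.028)-onz(c,(b,240),.028)) for a,b in((253.5,283.5),)], [x for x in range(245,295) if f[240,x,2]>40][::len([x for x in range(245,295) if f[240,x,2]>40])-1])
# handle top near/far from wrist
E
python3 m3.py
```

```text
rear -0.11608325446078847 band -0.023874750278564352 -0.01162008553717476 len(103) 0.10446316892361371 pier(-14) -0.008979946384713274 band front corrected by pier -0.016640139152461486
front yellow row 141
cam height 0.3884449555999129 gate plane offset: remaining 0.016640139152461486
blade width [np.float64(0.03175232155773912)] [254, 282]
```

Call:
carry_out:
  translation:
    - [-0.5,0,0]
    - [-0.8,0,0]
    - [-0.8,0,0]
    - [-0.5,0,0]
    - [-0.4,0,0]
    - [0,0,0]
    - [0,0,0]
    - [0,0,0]
  rot:
    - [0,0,0]
    - [0,0,0]
    - [0,0,0]
    - [0,0,0]
    - [0,0,0]
    - [0,0,0]
    - [0,0,0]
    - [0,0,0]
  jaw: [1,1,1,1,1,1,1,1]

```text
clock: 11.07
tcp_pos: [0.5967, -0.1116, 0.2297]
ee_rot: [-0.001, 0.078, 0.997, 0.0]
wrist_force: [0.3, -0.2, -0.1]
grip_width: 0.0929
gripper_force: 0.0
```

```bash
python3 - <<'E'
from h import *
s=observe();print(s["clock"],s["tcp_pos"],s["joint_velocities"].round(3))
c=cal("wrist");a=optics.camera("wrist");np.save("pics/w5.npy",a);np.savez("pics/w5c.npz",*c)
o=cv2.resize(a[60:330,180:500,::-1],(711,600),interpolation=cv2.INTER_NEAREST);cv2.imwrite("pics/v5.png",o)
E
```

```text
11.0667 [ 0.59665365 -0.11158404  0.22968309] [ 0.002 -0.01   0.001  0.001 -0.001  0.002]
```

View pics/v5.png

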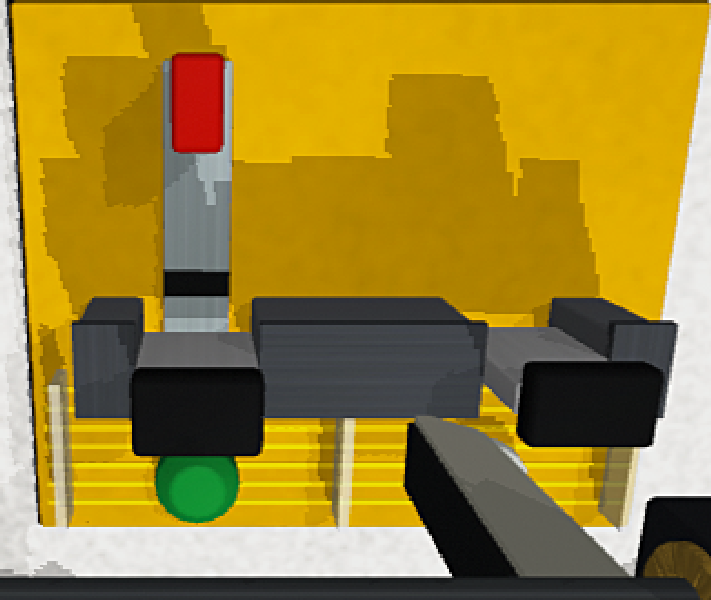

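The closer wrist view shows the red gauge in the right bay, with the green puck behind that gate at crop (197,488). In the crop, the band front is at row ~296, the pier base at ~297 and the gate's lower edge at ~332.

```bash
cat > m4.py <<'E'
from h import *
np.set_printoptions(precision=4,suppress=True)
C=[];F=[]
for k in(4,5):
    z=np.load(f"pics/w{k}c.npz");C.append(tuple(z[q] for q in z.files));F.append(np.load(f"pics/w{k}.npy").astype(float).sum(2))
g=np.load("pics/rig.npz");o,n,d=g["o"],g["n"],g["d"]
rig=lambda p:np.array([(p[:2]-o)@n,(p[:2]-o)@d,p[2]])*1000
def edge(i,x,a,b):
    s=F[i][a:b,x-1:x+2].mean(1);j=np.argmax(abs(np.diff(s)));lo,hi=s[max(0,j-2)],s[min(len(s)-1,j+3)]
    w=s[j:j+2];mid=(lo+hi)/2;
    for q in range(max(0,j-1),min(len(s)-1,j+2)):
        if (s[q]-mid)*(s[q+1]-mid)<=0: return a+q+(s[q]-mid)/(s[q]-s[q+1])
    return a+j+.5
for nm,x4,r4,x5,r5 in(("band front",268,(257,266),268,(189,198)),("band rear",268,(246,256),268,(176,186)),("pier base",330,(256,265),340,(190,199)),("pier base R",230,(256,265),232,(190,199)),("gate low",268,(274,283),268,(205,214)),("pier top",330,(282,287),340,(202,208)),("gauge rear",258,(161,167),256,(80,90)),("deck front",330,(136,144),340,(56,66))):
    a,b=edge(0,x4,*r4),edge(1,x5,*r5)
    # ray-plane through image row in view 5: intersect ray 4 with the plane of row b (edge along rig y)
    O1,D1=ray(C[0],(x4,a));O2,D2=ray(C[1],(x5,b));e=np.r_[d,0];N=np.cross(D2,e);P=O1+D1*((O2-O1)@N)/(D1@N)
    print(nm,round(a,2),round(b,2),rig(P))
E
python3 m4.py
```

```text
band front 261.12 192.71 [-12.4786 -69.7477  29.9953]
band rear 250.59 180.98 [-24.6033 -69.7473  30.0099]
pier base 260.34 193.11 [-10.553   -2.2215  23.6705]
pier base R 260.36 193.09 [ -10.6045 -111.1055   23.7032]
gate low 277.94 208.55 [  0.258  -69.7602  44.0547]
pier top 283.39 205.75 [-12.8778 -11.9074  81.5681]
gauge rear 165.78 86.5 [-114.905   -79.7166   28.6907]
deck front 140.26 57.47 [-140.1652   -9.3253   30.3006]
```

Call:
carry_out:
  translation:
    - [0.9,0,0]
    - [0.9,0,0]
    - [0.8,0,0]
    - [0.36,0,0]
    - [0,0,0.5]
    - [0,0,1]
    - [0,0,1]
    - [0,0,0.5]
  rot:
    - [0,0,0]
    - [0,0,0]
    - [0,0,0]
    - [0,0,0]
    - [0,0,0]
    - [0,0,0]
    - [0,0,0]
    - [0,0,0]
  jaw: [0.6,0.6,0.6,0.6,0.6,0.6,0.6,0.6]

```text
clock: 11.78
tcp_pos: [0.5233, -0.1, 0.153]
ee_rot: [-0.001, 0.078, 0.997, 0.0]
wrist_force: [-0.2, 0.5, 0.3]
grip_width: 0.056
gripper_force: 0.0
```

Call:
carry_out:
  translation:
    - [0,0,0]
    - [0,0,0.5]
    - [0,0,0.5]
    - [0,0,0.5]
    - [0,0,0]
    - [0,0,0]
    - [0,0,0]
    - [0,0,0]
  rot:
    - [0,0,0]
    - [0,0,0]
    - [0,0,0]
    - [0,0,0]
    - [0,0,0]
    - [0,0,0]
    - [0,0,0]
    - [0,0,0]
  jaw: [0.6,0.6,0.6,0.6,0.6,0.6,0.6,0.6]

```text
clock: 12.45
tcp_pos: [0.5249, -0.1003, 0.1188]
ee_rot: [0.001, 0.078, 0.997, -0.0]
wrist_force: [-0.1, -0.8, -0.5]
grip_width: 0.0554
gripper_force: 0.0
```

Call:
carry_out:
  translation:
    - [0,0,0.8]
    - [0,0,1]
    - [0,0,0.8]
    - [0,0,0.3]
    - [0,0,0]
    - [0,0,0]
    - [0,0,0]
    - [0,0,0]
  rot:
    - [0,0,0]
    - [0,0,0]
    - [0,0,0]
    - [0,0,0]
    - [0,0,0]
    - [0,0,0]
    - [0,0,0]
    - [0,0,0]
  jaw: [0.6,0.6,0.6,0.6,0.6,0.5,0.2,0]
  squeeze: 25

```text
clock: 13.12
tcp_pos: [0.525, -0.1004, 0.0464]
ee_rot: [0.001, 0.078, 0.997, -0.0]
wrist_force: [0.4, -0.6, -0.4]
grip_width: 0.0403
gripper_force: 0.0
```

Call:
carry_out:
  translation:
    - [0,0,0]
    - [0,0,0]
    - [0,0,0]
    - [0,0,0]
    - [0,0,0]
    - [0,0,0]
    - [0,0,0]
    - [0,0,0]
  rot:
    - [0,0,0]
    - [0,0,0]
    - [0,0,0]
    - [0,0,0]
    - [0,0,0]
    - [0,0,0]
    - [0,0,0]
    - [0,0,0]
  jaw: [0,0,0,0,0,0,0,0]
  squeeze: 25

```text
clock: 13.78
tcp_pos: [0.5244, -0.1002, 0.0455]
ee_rot: [0.0, 0.078, 0.997, -0.0]
wrist_force: [-1.6, 0.6, 5.6]
grip_width: 0.0201
gripper_force: 25.0
```

Call:
carry_out:
  translation:
    - [-0.1,0,0]
    - [-0.1,0,0]
    - [-0.1,0,0]
    - [-0.1,0,0]
    - [-0.1,0,0]
    - [0,0,0]
    - [0,0,0]
    - [0,0,0]
  rot:
    - [0,0,0]
    - [0,0,0]
    - [0,0,0]
    - [0,0,0]
    - [0,0,0]
    - [0,0,0]
    - [0,0,0]
    - [0,0,0]
  jaw: [0,0,0,0,0,0,0,0]

```text
clock: 14.45
tcp_pos: [0.5369, -0.1022, 0.0455]
ee_rot: [0.0, 0.078, 0.997, -0.0]
wrist_force: [-0.7, 0.6, 5.0]
grip_width: 0.0194
gripper_force: 25.0
```

Call:
carry_out:
  translation:
    - [0,0,0]
    - [0,0,0]
    - [0,0,0]
    - [0,0,0]
    - [0,0,-0.4]
    - [0,0,-1]
    - [0,0,-1]
    - [0,0,-1]
  rot:
    - [0,0,0]
    - [0,0,0]
    - [0,0,0]
    - [0,0,0]
    - [0,0,0]
    - [0,0,0]
    - [0,0,0]
    - [0,0,0]
  jaw: [0.45,0.45,0.45,0.45,0.45,0.45,0.45,0.45]

```text
clock: 15.12
tcp_pos: [0.5364, -0.102, 0.1317]
ee_rot: [-0.0, 0.078, 0.997, 0.0]
wrist_force: [-0.0, -0.0, 0.7]
grip_width: 0.0417
gripper_force: 0.0
```

Call:
carry_out:
  translation:
    - [0,0,-1]
    - [0,0,-1]
    - [0,0,-1]
    - [0,0,-1]
    - [0,0,0]
    - [0,0,0]
    - [0,0,0]
    - [0,0,0]
  rot:
    - [0,0,0]
    - [0,0,0]
    - [0,0,0]
    - [0,0,0]
    - [0,0,0]
    - [0,0,0]
    - [0,0,0]
    - [0,0,0]
  jaw: [1,1,1,1,1,1,1,1]

```text
clock: 15.78
tcp_pos: [0.536, -0.102, 0.2292]
ee_rot: [-0.001, 0.078, 0.997, 0.0]
wrist_force: [0.2, -0.6, 0.0]
grip_width: 0.09
gripper_force: 0.0
```

```bash
python3 - <<'E'
from h import *
s=observe();print(s["clock"],s["tcp_pos"],s["joint_velocities"].round(3))
c=cal("wrist");a=optics.camera("wrist");np.save("pics/w6.npy",a);np.savez("pics/w6c.npz",*c)
f=a.astype(int).sum(2);print(f[235:285,268].tolist())
E
```

```text
15.7833 [ 0.53601185 -0.10197957  0.22919821] [-0.002  0.008 -0.002 -0.002  0.001 -0.001]
[340, 336, 334, 335, 335, 335, 335, 336, 335, 334, 338, 332, 334, 340, 377, 100, 22, 30, 36, 35, 36, 37, 38, 29, 27, 93, 496, 466, 458, 460, 476, 345, 265, 272, 275, 276, 278, 274, 278, 279, 277, 279, 280, 281, 281, 280, 280, 283, 283, 282]
```

Call:
carry_out:
  translation:
    - [-0.5,0,0]
    - [-0.8,0,0]
    - [-0.8,0,0]
    - [-0.5,0,0]
    - [-0.4,0,0]
    - [0,0,0]
    - [0,0,0]
    - [0,0,0]
  rot:
    - [0,0,0]
    - [0,0,0]
    - [0,0,0]
    - [0,0,0]
    - [0,0,0]
    - [0,0,0]
    - [0,0,0]
    - [0,0,0]
  jaw: [1,1,1,1,1,1,1,1]

```text
clock: 16.5
tcp_pos: [0.61, -0.1137, 0.2296]
ee_rot: [-0.001, 0.078, 0.997, 0.0]
wrist_force: [-0.7, -0.6, 0.2]
grip_width: 0.0927
gripper_force: 0.0
```

```bash
python3 - <<'E'
from h import *
s=observe();print(s["clock"],s["tcp_pos"])
c=cal("wrist");a=optics.camera("wrist");np.save("pics/w7.npy",a);np.savez("pics/w7c.npz",*c)
E
sed -e 's/(4,5)/(6,7)/' -e '/^for nm/,$d' m4.py > m5.py; cat >> m5.py <<'E'
for x in(268,340):print(x,F[1][160:205,x].astype(int).tolist())
print(F[0][240:275,330].astype(int).tolist())
E
python3 m5.py
```

```text
16.5 [ 0.60997248 -0.11369973  0.22958848]
268 [361, 362, 362, 365, 363, 362, 362, 362, 362, 365, 363, 362, 362, 359, 361, 363, 357, 363, 364, 380, 292, 40, 27, 41, 42, 42, 38, 38, 42, 36, 48, 10, 235, 516, 498, 512, 281, 283, 291, 292, 294, 295, 296, 294, 300]
340 [303, 304, 304, 306, 305, 306, 307, 307, 307, 310, 308, 307, 304, 306, 303, 305, 306, 306, 307, 319, 277, 153, 149, 152, 156, 157, 160, 159, 165, 121, 103, 216, 205, 208, 215, 200, 197, 203, 205, 207, 191, 196, 200, 203, 199]
[292, 292, 292, 292, 293, 293, 295, 298, 320, 184, 140, 143, 149, 146, 145, 148, 144, 148, 150, 145, 149, 151, 147, 150, 148, 147, 151, 156, 81, 68, 172, 199, 195, 205, 192]
```

```bash
sed -i '/^for x in/,$d' m5.py; cat >> m5.py <<'E'
def T(x4,a,x5,b):
    O1,D1=ray(C[0],(x4,a));O2,D2=ray(C[1],(x5,b));e=np.r_[d,0];N=np.cross(D2,e);return rig(O1+D1*((O2-O1)@N)/(D1@N))
for q in(("band front",268,260.35,268,192.07),("gate low",268,265.88,268,195.5),("pier base",330,248.77,340,180.3),("pier top",330,268.6,340,189.6)):print(q[0],T(*q[1:]))
for i,(b,g) in enumerate(((260.35,265.88),(192.07,195.5))):
    print("view",i,"band front @28,30",[rig(onz(C[i],(268,b),z))[0] for z in(.028,.030)],"gate low @42,44,46",[rig(onz(C[i],(268,g),z))[0] for z in(.042,.044,.046)])
E
python3 m5.py
```

```text
band front [  0.4029 -69.7531  29.4199]
gate low [  0.77   -69.7643  42.6186]
pier base [-10.6589  -2.9087  23.9532]
pier top [-13.5924 -12.2898  79.8402]
view 0 band front @28,30 [np.float64(1.0310735551611518), np.float64(0.14620623624220058)] gate low @42,44,46 [np.float64(1.0548340613644303), np.float64(0.13406970169632831), np.float64(-0.7866946579717753)]
view 1 band front @28,30 [np.float64(0.735022552022714), np.float64(0.26716692487893484)] gate low @42,44,46 [np.float64(0.920916129224715), np.float64(0.4330991678333906), np.float64(-0.05471779355793564)]
```

Band front and gate near face agree within about 0.5 mm, and the blade is centred in the bay. Next I push the gate down with the fingers closed.

Call:
carry_out:
  translation:
    - [-0.57,0,0]
    - [0,0,0]
    - [0,0,0]
    - [0,0,0.7]
    - [0,0,1]
    - [0,0,0.9]
    - [0,0,0.6]
    - [0,0,0]
  rot:
    - [0,0,0]
    - [0,0,0]
    - [0,0,0]
    - [0,0,0]
    - [0,0,0]
    - [0,0,0]
    - [0,0,0]
    - [0,0,0]
  jaw: [0,0,0,0,0,0,0,0]

```text
clock: 17.22
tcp_pos: [0.6225, -0.1155, 0.147]
ee_rot: [-0.003, 0.078, 0.997, 0.0]
wrist_force: [-0.8, 0.3, 0.3]
grip_width: 0.0442
gripper_force: 0.0
```

Call:
carry_out:
  translation:
    - [0,0,0]
    - [0,0,0]
    - [0,0,0.1]
    - [0,0,0.1]
    - [0,0,0.1]
    - [0,0,0.1]
    - [0,0,0]
    - [0,0,0]
  rot:
    - [0,0,0]
    - [0,0,0]
    - [0,0,0]
    - [0,0,0]
    - [0,0,0]
    - [0,0,0]
    - [0,0,0]
    - [0,0,0]
  jaw: [0,0,0,0,0,0,0,0]

```text
clock: 17.88
tcp_pos: [0.6247, -0.1161, 0.14]
ee_rot: [-0.0, 0.078, 0.997, 0.0]
wrist_force: [-0.6, -0.8, 0.2]
grip_width: 0.0003
gripper_force: 0.0
```

Call:
carry_out:
  translation:
    - [0,0,0.08]
    - [0,0,0.08]
    - [0,0,0.08]
    - [0,0,0.08]
    - [0,0,0.08]
    - [0,0,0.06]
    - [0,0,0]
    - [0,0,0]
  rot:
    - [0,0,0]
    - [0,0,0]
    - [0,0,0]
    - [0,0,0]
    - [0,0,0]
    - [0,0,0]
    - [0,0,0]
    - [0,0,0]
  jaw: [0,0,0,0,0,0,0,0]

```text
clock: 18.55
tcp_pos: [0.6245, -0.116, 0.1283]
ee_rot: [-0.0, 0.078, 0.997, 0.0]
wrist_force: [-0.0, -0.5, 0.3]
grip_width: 0.0006
gripper_force: 0.0
```

Call:
carry_out:
  translation:
    - [0,0,0.02]
    - [0,0,0]
    - [0,0,0.02]
    - [0,0,0]
    - [0,0,0]
    - [0,0,0]
    - [0,0,0]
    - [0,0,0]
  rot:
    - [0,0,0]
    - [0,0,0]
    - [0,0,0]
    - [0,0,0]
    - [0,0,0]
    - [0,0,0]
    - [0,0,0]
    - [0,0,0]
  jaw: [0,0,0,0,0,0,0,0]

```text
clock: 19.22
tcp_pos: [0.6247, -0.1161, 0.1276]
ee_rot: [-0.0, 0.078, 0.997, -0.0]
wrist_force: [-1.5, 0.8, 1.4]
grip_width: 0.0004
gripper_force: 0.5
```

Call:
carry_out:
  translation:
    - [0,0,0.02]
    - [0,0,0]
    - [0,0,0.02]
    - [0,0,0]
    - [0,0,0.02]
    - [0,0,0]
    - [0,0,0]
    - [0,0,0]
  rot:
    - [0,0,0]
    - [0,0,0]
    - [0,0,0]
    - [0,0,0]
    - [0,0,0]
    - [0,0,0]
    - [0,0,0]
    - [0,0,0]
  jaw: [0,0,0,0,0,0,0,0]

```text
clock: 19.88
tcp_pos: [0.6248, -0.1161, 0.1263]
ee_rot: [0.0, 0.078, 0.997, -0.0]
wrist_force: [-2.1, -0.4, 5.3]
grip_width: 0.0006
gripper_force: 2.5
```

Call:
carry_out:
  translation:
    - [0,0,0.02]
    - [0,0,0]
    - [0,0,0]
    - [0,0,0]
    - [0,0,0]
    - [0,0,0]
    - [0,0,0]
    - [0,0,0]
  rot:
    - [0,0,0]
    - [0,0,0]
    - [0,0,0]
    - [0,0,0]
    - [0,0,0]
    - [0,0,0]
    - [0,0,0]
    - [0,0,0]
  jaw: [0,0,0,0,0,0,0,0]

```text
clock: 20.55
tcp_pos: [0.6249, -0.1161, 0.1263]
ee_rot: [0.0, 0.078, 0.997, -0.0]
wrist_force: [-4.4, 1.4, 8.1]
grip_width: 0.0007
gripper_force: 4.6
```

Call:
carry_out:
  translation:
    - [0,0,0.02]
    - [0,0,0]
    - [0,0,0.01]
    - [0,0,0]
    - [0,0,0]
    - [0,0,0]
    - [0,0,0]
    - [0,0,0]
  rot:
    - [0,0,0]
    - [0,0,0]
    - [0,0,0]
    - [0,0,0]
    - [0,0,0]
    - [0,0,0]
    - [0,0,0]
    - [0,0,0]
  jaw: [0,0,0,0,0,0,0,0]

```text
clock: 21.22
tcp_pos: [0.6249, -0.1161, 0.1262]
ee_rot: [0.0, 0.078, 0.997, -0.0]
wrist_force: [-6.4, 0.1, 14.5]
grip_width: 0.0006
gripper_force: 7.6
```

Call:
carry_out:
  translation:
    - [0,0,-0.2]
    - [0,0,-0.6]
    - [0,0,-1]
    - [0,0,-1]
    - [0.8,0,-1]
    - [1,0,-0.6]
    - [1,0,0]
    - [0,0,0]
  rot:
    - [0,0,0]
    - [0,0,0]
    - [0,0,0]
    - [0,0,0]
    - [0,0,0]
    - [0,0,0]
    - [0,0,0]
    - [0,0,0]
  jaw: [0,0,0,0,0,1,1,1]

```text
clock: 21.88
tcp_pos: [0.553, -0.1046, 0.2357]
ee_rot: [0.0, 0.078, 0.997, -0.0]
wrist_force: [0.1, 0.9, -0.6]
grip_width: 0.016
gripper_force: 0.0
```

```bash
python3 - <<'E'
from h import *
np.set_printoptions(precision=4,suppress=True)
s=observe();print(s["clock"],s["tcp_pos"])
c=cal("wrist");a=optics.camera("wrist");np.save("pics/w8.npy",a);np.savez("pics/w8c.npz",*c)
cv2.imwrite("pics/v8.png",cv2.resize(a[60:330,180:500,::-1],(711,600),interpolation=cv2.INTER_NEAREST))
f=a.astype(int).sum(2);print(f[185:300,268].tolist())
E
```

```text
21.8833 [ 0.553  -0.1046  0.2357]
[236, 230, 230, 229, 234, 220, 202, 241, 422, 406, 403, 407, 402, 402, 402, 401, 405, 400, 400, 399, 401, 401, 405, 399, 400, 399, 398, 399, 399, 399, 396, 398, 399, 400, 396, 397, 397, 398, 397, 397, 396, 396, 394, 395, 396, 405, 434, 213, 35, 33, 45, 40, 43, 47, 49, 47, 34, 2, 307, 343, 331, 331, 327, 329, 331, 331, 333, 332, 335, 336, 335, 331, 339, 338, 339, 338, 339, 342, 342, 348, 365, 275, 22, 14, 27, 31, 39, 45, 43, 50, 58, 69, 62, 64, 62, 65, 62, 62, 66, 62, 61, 65, 64, 65, 65, 64, 63, 67, 67, 68, 65, 61, 71, 68, 68]
```

View pics/v8.png

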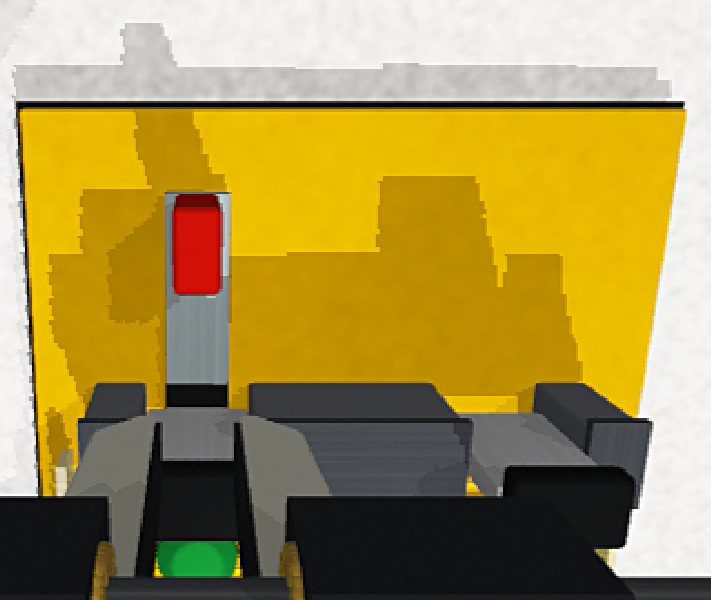

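The final view shows the gate seated on the blade, with the band (crop rows ~385–407) ending right at the gate's near face. The left gate and its puck are unchanged.

```bash
python3 - <<'E'
from h import *
z=np.load("pics/w8c.npz");c=tuple(z[q] for q in z.files)
P=lambda r:onz(c,(268,r),.029)
print("visible band mm",1000*np.linalg.norm(P(231.95)-P(242.5)),"rear..gate mm (103 expected)",1000*np.linalg.norm(P(232)-onz(c,(268,146.5),.029)))
s=observe();print(s["clock"],s["tcp_pos"],s["wrist_force"])
E
```

```text
visible band mm 12.032959503851256 rear..gate mm (103 expected) 90.53197156129474
21.9333 [ 0.55465684 -0.10496015  0.23547233] [ 0.33210671 -0.37744538 -0.15179808]
```

```bash
python3 -c "
from cell import order
print(order.finish_job())"
```

```text
the job is handed in; nothing more can be done
None
```

The job is handed in at about 22 s: the red gauge lies flat under the right-hand gate (green puck behind it), its band front level with the gate's near face to within about 0.5 mm by the wrist camera, and the gate is pushed down onto the blade.

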